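Find the release notch and unlatch the weight case

TASK

Unlatch the calibration-weight case: feel with a fingertip along the black ledge on its far long edge for the notch, and press the key inside the notch right down so that the lid springs ajar by itself, then let go and move clear. Do not pry or push the lid, and do not pick up or shift any of the things standing round the case.

Things in the scene. Friction and masses are not known exactly. Their poses are not given: they have to be found in the camera images.
- weight_case: Calibration-weight case: low grey box with a flat grey lid, fixed to the worktop, 150 (own x) by 360 (own y) by 55 mm tall. Origin: centre of its underside, z up. Own +x points away from the robot, to the far long edge; yaw up to 0.2 rad. The lid covers own x -75 to +30 mm, top at z = 55 mm. A black ledge lies behind it, own x +30 to +74 mm, over the whole length.
- ledge_mid (a point): Middle of the black ledge's top face, at the case's own x +57, y 0, z 45 mm (not the notch); axes as the case's. The edge runs along y. The ledge is flat but for one hidden notch, black too, whose middle lies anywhere at y -50 to +50 mm from here.
- ledge_end (a point): Point on top of the black ledge near its end on the robot's right, 130 mm along -y from ledge_mid, always solid: a place to start feeling along the ledge. The notch sought is 50 mm long along the edge, with upright walls; in the case's own x it reaches from +40 mm to the outer edge (+74 mm), where it is open. Its floor, 12 mm below the ledge top (z = 33 mm), is the release key.
- release_key (a joint): The release key that forms the notch's floor: how far it is pressed straight down, 0 to 0.008 m. Spring return: about 2 N to start it and 6 N when fully down. It must go about 6 mm down or more to unlatch the lid.
- case_lid (a joint): Opening angle of the case lid, hinged along the long edge nearest the robot: 0 shut and latched, 0.17 rad standing ajar against its stop (far edge 18 mm up). Held shut by the latch; once the key is down its own spring lifts it and keeps it ajar, moving away from a finger in the notch.
- calibration_weight: Bystander: a small white knobbed calibration weight, 28 mm across and 52 mm tall, loose; origin at the centre of its underside
- crucible: Bystander: a white open porcelain crucible, 43 mm across, 34 mm tall, loose; origin at the centre of its underside
- weigh_boat_1: Bystander: a white square weighing dish, 69 x 69 x 16 mm, loose; origin at the centre of its underside
- tip_box: Bystander: a pipette-tip box with blue body and clear lid, 86 x 118 x 77 mm, loose; origin at the centre of its underside
- beaker_100: Bystander: a small glass beaker, 58 mm across, 68 mm tall, loose; origin at the centre of its underside
- tweezers: Bystander: steel tweezers lying flat, 16 x 124 x 9 mm, long along own y, loose; origin at the centre of its underside

How it is judged:
By the outcome, as a careful person would: the job done as asked, in the order asked, and still so for the second after the job is handed in, with the robot touching nothing.
It also fails if it takes over 64 s, if anything falls off the work surface, if the arm or the gripper's body presses on something with over 40 N, if the wrist force passes 120 N, or if a joint passes its speed limit or range.

ROBOT

A 6-joint arm with a two-finger parallel gripper is mounted at the origin on a cart in front of the work surface, level with it; the furniture and walls round the work are solid. World frame = base frame: x ahead of the robot, y to its left, z up, the work surface at z = 0. Lengths are in m, angles in rad, forces in N, time in s.
With the tool pointing down it reaches from about 0.325 to 0.85 m from the base axis. Payload 4.4 kg.
Tool frame: the origin (TCP) lies midway between the tips of the shut fingers; the grasp point (between the pads) lies ctrl.grip_depth behind it (ctrl.grip_depth is the distance from the TCP to the grasp point, in m); x points along the fingers, y is the direction in which the jaws open and shut, and the axes are right-handed (so a half turn about x gives the same grasp; the last joint's range is limited). The gripper opens to 94 mm and grips with 3 to 60 N. Pads are 16 mm wide; open, the fingers measure 119 mm over their backs; the gripper's body (75 mm by 177 mm) begins 78 mm behind the grasp point.
Start: joints at [1.091, 0.207, 1.542, -0, 1.393, -0.15], TCP at [0.186, 0.544, 0.205] pointing down, gripper open.
Joint ranges: [-2.73, 2.73], [-0.86, 2.22], [0.23, 2.46], [-1.11, 4.25], [0.08, 2.63], [-2.82, 2.82]. Speed limits (rad/s): [2.79, 2.79, 3.14, 3.14, 3.14, 3.14].

INTERFACE

Orientations are given as a unit quaternion [x, y, z, w].
In Python, from station import ctrl gives the robot as it stands.
- The arm moves only by the shell command python3 -m pendant 'ROWS' [OPENING]. ROWS is JSON, one flat list of numbers, 6 for each row, row after row: the shift along the tool's x, y, z in units of 25 mm (1.0 is 25 mm), then the turn, a rotation vector about the tool's x, y, z in units of 6 degrees (1.0 is 6 degrees). A call has 1 to 10 rows; each row is the pose to reach, as a shift and turn from the pose commanded when the call began, along the tool's axes at that moment; what a row does not reach only later rows make up. A row lasts 1/12 s, in which the tool goes at most 41.7 mm and 7.16 degrees, less where a joint would pass 70% of its speed; a pose out of reach is approached as far as the arm can. A call with a gripper value outside its range is refused whole. OPENING is the closure, from 0 (fully open) to 1 (shut), set as the call begins (- or left out, the last holds). The fingers move at their own pace and stop on an object; the grip force is fixed at half the most. Time passes only in rows, so rows that repeat a pose let the fingers close. It gives the time, the measured TCP pose, the force and the opening at its end, in the units of the state.
- ctrl.get_state(): the state, without advancing time (a new reading comes with each control period).
- ctrl.camera(name): name is "side" or "top"; returns the picture (384x512x3 uint8, red, green, blue); there is no depth.
- ctrl.camera_params(name): a dict with "mtx" (3x3 intrinsics, pixels), "view" (4x4, takes a point from world to camera coordinates). Camera axes: x right, y down, z forward; pixel columns grow to the right and rows downward; lengths in m; the calibration is good to about 2 mm. A picture is of the moment at which its call begins. camera_params takes no time and is no camera call.
- ctrl.close_job(): hands the job in, once; it reports no verdict.
Trained networks look in the newest picture that a camera, given by its name, has taken for a name from the list of things; names that differ only in an ending like _2 or _b are one class to them, and where a whole thing is asked for, a point or a joint stands for the part that bears it (a point fixed in the world has none). Each returns a list of dicts, best first, with "confidence" (0 to 1); they miss things now and then, are a little off and sometimes report something else, mostly with a low value. They report only what shows in the picture. A call takes as long as a camera call.
- ctrl.outline_of(camera, target): "pixels" (384x512 bool, what is visible of it) and "box" ([left, top, right, bottom] in pixels, round what is visible of it).
The state is a dict: "clock": time; "qpos": joint angles; "joint_vel": joint speeds; "effort": joint torques, N m; "eef_pos": TCP position; "orientation": TCP orientation; "contact_force": force on the tool from outside, world axes, zero at the start; "torque": the same for the moment, N m; "grip_width": finger opening in m.
Only numpy, scipy, OpenCV 4.12 (cv2) and the standard library are available. Lean on these libraries where they do the work, as an engineer would, in place of code of your own. Each camera call takes 0.05 s, during which the arm holds its last target. There are 200 camera calls.

## Working session

There is one attempt and no reset: what is moved stays moved. The work goes in short steps, Python scripts to look and compute and a shell command to move; the robot and the scene stay as the last step left them, time stands still between calls to the robot, and variables do not carry over. Pictures are saved under pics/ and viewed, about 8 in all and at most 12, crops included, and the job is handed in when it is done.

```bash
mkdir -p pics; ls; python3 - <<'E'
from station import ctrl
import cv2,numpy as np
s=ctrl.get_state();print({k:np.round(v,4).tolist() for k,v in s.items()},ctrl.grip_depth)
ims=[ctrl.camera(n)[:,:,::-1] for n in("top","side")]
for n,i in zip(("top","side"),ims): cv2.imwrite(f"pics/{n}0.png",i)
for n in("top","side"):
  p=ctrl.camera_params(n);print(n,np.round(p["mtx"],1).tolist(),np.round(p["view"],4).tolist())
  for t in("weight_case","tip_box","beaker_100","calibration_weight","crucible","weigh_boat_1","tweezers"):
    for d in ctrl.outline_of(n,t)[:2]: print(n,t,round(float(d["confidence"]),2),np.round(d["box"]).tolist())
E
```

```text
pics
{'clock': 0.0, 'qpos': [1.0915, 0.2074, 1.5429, -0.0, 1.3935, -0.1505], 'joint_vel': [-0.0, -0.002, 0.0027, -0.0001, 0.002, 0.0], 'effort': [-0.0007, -37.0876, -28.1412, 0.0696, 0.0364, -0.0002], 'eef_pos': [0.1853, 0.5435, 0.2043], 'orientation': [0.115, 0.6978, -0.1165, 0.6973], 'contact_force': [-0.8873, -0.2564, -1.4397], 'torque': [-0.0184, 0.0358, -0.0469], 'grip_width': 0.0938} 0.0188
top [[386.7, 0.0, 250.0], [0.0, 386.7, 187.6], [0.0, 0.0, 1.0]] [[0.0896, -0.996, -0.0001, -0.1803], [-0.9714, -0.0874, -0.2206, 0.5305], [0.2197, 0.0199, -0.9754, 1.3048], [0.0, 0.0, 0.0, 1.0]]
top weight_case 0.58 [190.0, 193.0, 293.0, 236.0]
top tip_box 0.74 [117.0, 185.0, 163.0, 212.0]
top beaker_100 0.64 [350.0, 203.0, 370.0, 219.0]
top weigh_boat_1 0.61 [281.0, 153.0, 302.0, 176.0]
top weigh_boat_1 0.44 [350.0, 204.0, 372.0, 221.0]
side [[494.1, 0.0, 266.4], [0.0, 494.1, 187.9], [0.0, 0.0, 1.0]] [[0.8946, -0.4466, -0.0138, -0.5362], [-0.199, -0.3705, -0.9073, 0.1245], [0.4001, 0.8144, -0.4203, 1.3022], [0.0, 0.0, 0.0, 1.0]]
side weight_case 0.8 [187.0, 172.0, 295.0, 246.0]
side tip_box 0.73 [185.0, 140.0, 220.0, 179.0]
side beaker_100 0.77 [318.0, 256.0, 341.0, 294.0]
side calibration_weight 0.53 [287.0, 174.0, 296.0, 190.0]
side crucible 0.55 [306.0, 187.0, 317.0, 199.0]
side weigh_boat_1 0.62 [318.0, 210.0, 345.0, 228.0]
side tweezers 0.74 [274.0, 287.0, 316.0, 318.0]
side tweezers 0.45 [316.0, 209.0, 350.0, 225.0]
```

```bash
python3 - <<'E'
import cv2
a=cv2.imread("pics/top0.png")[130:280,90:390];cv2.imwrite("pics/a.png",cv2.resize(a,(800,400),interpolation=2))
a=cv2.imread("pics/side0.png")[130:330,150:380];cv2.imwrite("pics/b.png",cv2.resize(a,(690,600),interpolation=2))
E
```

```text
(no output)
```

View pics/a.png

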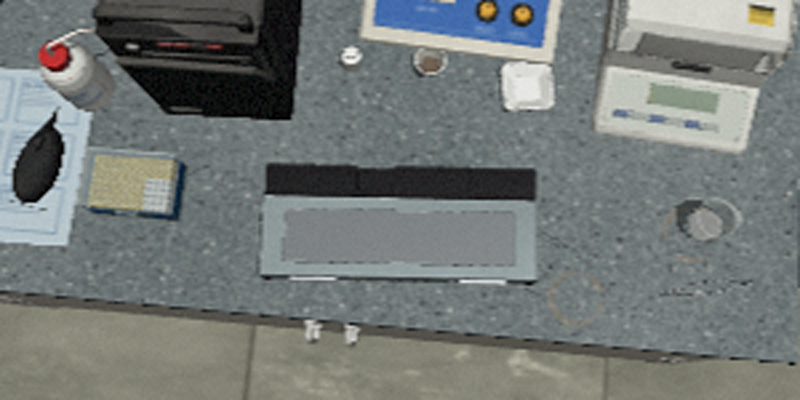

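View pics/b.png

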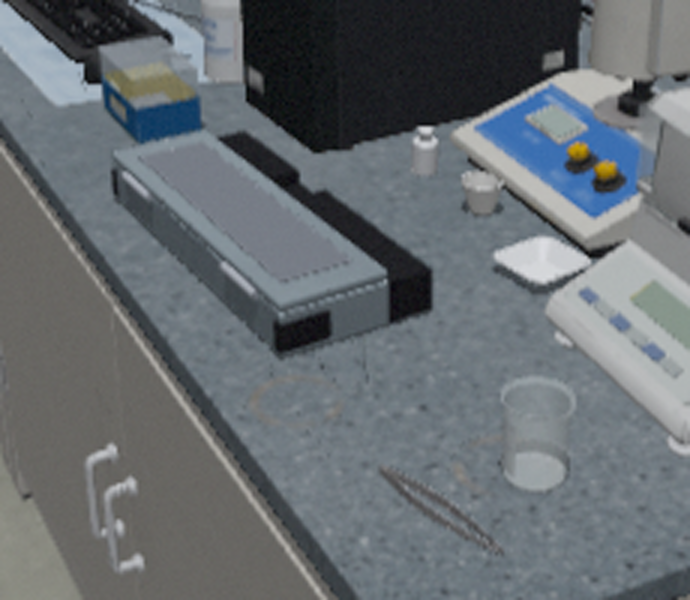

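The top view shows the case with its black ledge on the far side, at crop (267,165) to (535,170). The side view shows a gap in the ledge near crop (300,185). Next I fit the case pose to the corners I read off.

```bash
cat >h.py <<'E'
from station import ctrl
import cv2,numpy as np
from scipy.optimize import least_squares
def proj(n,P):
    p=ctrl.camera_params(n);c=(np.c_[P,np.ones(len(P))]@np.array(p["view"]).T)[:,:3]@np.array(p["mtx"]).T
    return c[:,:2]/c[:,2:]
def ray(n,uv,z):
    p=ctrl.camera_params(n);V=np.array(p["view"]);R,t=V[:3,:3],V[:3,3]
    d=R.T@np.linalg.solve(p["mtx"],[*uv,1]);o=-R.T@t
    return o+d*(z-o[2])/d[2]
def W(q,P):
    c,s=np.cos(q[2]),np.sin(q[2]);P=np.atleast_2d(P)
    return np.c_[q[0]+c*P[:,0]-s*P[:,1],q[1]+s*P[:,0]+c*P[:,1],P[:,2]]
E
python3 - <<'E'
from h import *
T=[((267,165),(.074,.18,.045)),((535,170),(.074,-.18,.045)),((262,275),(-.075,.18,.055)),((535,279),(-.075,-.18,.055)),((265,197),(.03,.18,.055)),((536,199),(.03,-.18,.055))]
S=[((431,268),(.074,-.18,.045)),((387,283),(.03,-.18,.055)),((275,320),(-.075,-.18,.055)),((114,155),(-.075,.18,.055)),((245,133),(.074,.18,.045)),((205,133),(.03,.18,.055))]
tu=np.array([t[0] for t in T])/(800/300)+[90,130];tp=np.array([t[1] for t in T])
su=np.array([t[0] for t in S])/3+[150,130];sp=np.array([t[1] for t in S])
for sel in("ts","t","s"):
  f=lambda q:np.r_[(proj("top",W(q,tp))-tu).ravel()*("t" in sel),(proj("side",W(q,sp))-su).ravel()*("s" in sel)]
  r=least_squares(f,[.5,0,0],loss="soft_l1");print(sel,np.round(r.x,4),np.round(f(r.x).reshape(-1,2),1).tolist())
  if sel=="ts":q=r.x
np.save("q.npy",q)
for uv in((299,178),(300,190),(315,192),(330,191)):
  w=ray("side",np.array(uv)/3+[150,130],.045);d=w[:2]-q[:2];c,s=np.cos(q[2]),np.sin(q[2]);print(uv,w.round(3),"own",np.round([c*d[0]+s*d[1],-s*d[0]+c*d[1]],3))
for uv in((358,165),(358,192)):
  w=ray("top",np.array(uv)/(8/3)+[90,130],.045);d=w[:2]-q[:2];print(uv,w.round(3),"own",np.round([c*d[0]+s*d[1],-s*d[0]+c*d[1]],3))
print("tcp px",proj("top",np.array([[.185,.5435,.204]])),proj("side",np.array([[.185,.5435,.204]])))
a=cv2.imread("pics/side0.png")[165:215,215:290];cv2.imwrite("pics/c.png",cv2.convertScaleAbs(cv2.resize(a,(750,500),interpolation=2),alpha=2.5,beta=0))
E
```

```text
ts [ 0.4526 -0.1069  0.0659] [[0.4, -0.4], [1.2, 0.1], [-0.6, 0.0], [1.5, 1.0], [0.0, -0.7], [1.1, 1.0], [0.1, 0.1], [0.2, -4.0], [0.7, -5.4], [-1.7, -1.5], [-0.7, -1.5], [-0.2, -1.5]]
t [ 0.4531 -0.105   0.0761] [[-0.3, -0.1], [0.4, -0.6], [-1.0, 0.3], [1.1, 0.3], [-0.6, -0.4], [0.5, 0.2], [0.0, -0.0], [0.0, -0.0], [0.0, -0.0], [-0.0, -0.0], [-0.0, -0.0], [-0.0, -0.0]]
s [ 0.4469 -0.1209  0.0525] [[0.0, 0.0], [0.0, 0.0], [0.0, 0.0], [0.0, 0.0], [0.0, 0.0], [0.0, 0.0], [0.3, 3.3], [0.1, -0.8], [-0.2, -2.2], [-1.4, 0.2], [0.2, 0.3], [0.5, 0.3]]
(299, 178) [ 0.515 -0.062  0.045] own [0.065 0.041]
(300, 190) [ 0.504 -0.087  0.045] own [0.053 0.017]
(315, 192) [ 0.515 -0.098  0.045] own [0.063 0.005]
(330, 191) [ 0.529 -0.102  0.045] own [ 0.076 -0.001]
(358, 165) [ 0.524 -0.042  0.045] own [0.076 0.06 ]
(358, 192) [ 0.488 -0.046  0.045] own [0.039 0.059]
tcp px [[ 14.42169697 273.90001683]] [[ 90.67480147 102.72139981]]
```

View pics/c.png

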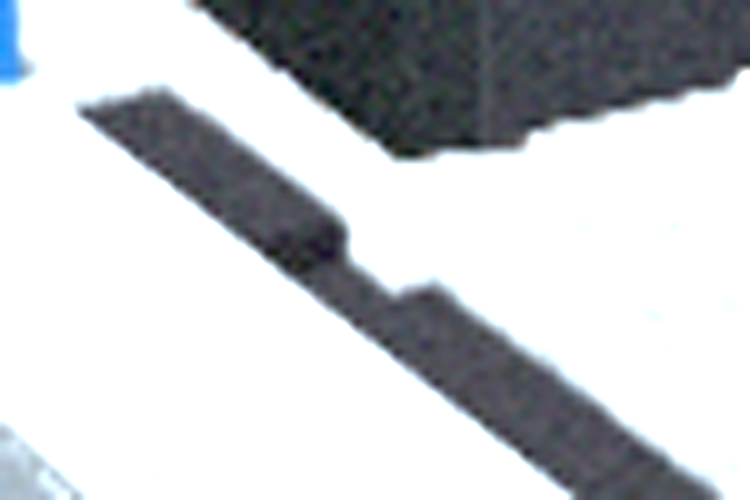

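The enlarged side view (10x, offset 215,165) shows the notch clearly. The outer top corners of its walls are at about pixels (249.5,187) and (258.3,193.5). I'll correct the misread lid corners and refit.

```bash
cat >>h.py <<'E'
from scipy.spatial.transform import Rotation as Ro
def to(p,yaw,s=None):
    "rows units to reach TCP p, tool down, tool y along +-(case y)"
    s=s or ctrl.get_state();R=Ro.from_quat(s["orientation"])
    best=None
    for k in(0,np.pi):
        y=np.array([-np.sin(yaw+k),np.cos(yaw+k),0]);x=np.array([0,0,-1.]);G=Ro.from_matrix(np.c_[x,y,np.cross(x,y)])
        rv=np.degrees((R.inv()*G).as_rotvec())/6
        if best is None or np.linalg.norm(rv)<np.linalg.norm(best):best=rv
    return (R.inv().apply(np.array(p)-s["eef_pos"])/.025).round(2),best.round(2)
E
python3 - <<'E'
from h import *
T=[((267,165),(.074,.18,.045)),((535,170),(.074,-.18,.045)),((262,275),(-.075,.18,.055)),((535,279),(-.075,-.18,.055)),((265,197),(.03,.18,.055)),((536,199),(.03,-.18,.055))]
tu=np.array([t[0] for t in T])/(800/300)+[90,130];tp=np.array([t[1] for t in T])
su=np.array([(293.7,219.3),(279,220.7),(188,181.7),(231.5,174),(249.5,187),(258.3,193.5)]);
def f(q):
  sp=np.array([(.074,-.18,.045),(.03,-.18,.055),(-.075,.18,.055),(.074,.18,.045),(.074,q[3]+.025,.045),(.074,q[3]-.025,.045)])
  return np.r_[(proj("top",W(q,tp))-tu).ravel(),(proj("side",W(q,sp))-su).ravel()]
r=least_squares(f,[.5,0,0,0],loss="soft_l1");q=r.x;print(q.round(4),f(q).reshape(-1,2).round(1).tolist());np.save("q.npy",q)
E1=W(q,(.057,-.13,.045))[0];N=W(q,(.057,q[3],.033))[0];print("end",E1.round(4),"notch",N.round(4))
print("oven corner",ray("side",(256,180),0).round(3),ray("top",(295/(8/3)+90,118/(8/3)+130),0).round(3))
for n,uv in(("weight",(425,172)),("cruc",(483,212))): print(n,ray("side",np.array(uv)/3+[150,130],0).round(3))
print("tool axes",Ro.from_quat(ctrl.get_state()["orientation"]).as_matrix().round(3).tolist())
print(to([E1[0],E1[1],.20],q[2]))
E
```

```text
[ 0.4529 -0.1061  0.0698  0.0296] [[0.1, -0.3], [0.8, -0.2], [-0.8, 0.1], [1.3, 0.7], [-0.3, -0.6], [0.8, 0.7], [0.2, -0.2], [0.4, -0.6], [-1.9, -1.6], [-0.8, -1.3], [0.4, -0.2], [0.1, -0.5]]
end [ 0.5188 -0.2318  0.045 ] notch [ 0.5076 -0.0725  0.033 ]
oven corner [0.603 0.082 0.   ] [0.592 0.056 0.   ]
weight [ 0.677 -0.023 -0.   ]
cruc [ 0.681 -0.132  0.   ]
tool axes [[0.0, 0.323, 0.946], [0.0, 0.946, -0.323], [-1.0, 0.0, -0.0]]
(array([  0.22, -25.07,  22.63]), array([-3.81,  0.  , -0.  ]))
```

```bash
python3 -m pendant '[0.2,-1.5,1.36,-0.3,0,0, 0.2,-2.8,2.5,-0.7,0,0, 0.2,-4,3.6,-1.1,0,0, 0.2,-5.2,4.7,-1.5,0,0, 0.2,-6.4,5.8,-2,0,0, 0.2,-7.6,6.9,-2.4,0,0, 0.2,-8.8,8,-2.8,0,0, 0.2,-10,9,-3.2,0,0, 0.2,-11.2,10.1,-3.6,0,0, 0.2,-12.4,11.2,-3.81,0,0]' 1
python3 -c "
from h import *
q=np.load('q.npy');E=W(q,(.057,-.13,.1))[0];print(to(E+[0,0,.1],q[2]),to(E,q[2]))"
```

```text
clock: 1.63
eef_pos: [0.3504, 0.1598, 0.2009]
orientation: [-0.025, 0.706, 0.026, 0.707]
contact_force: [1.0, -0.1, -0.7]
grip_width: 0.0311
(array([  0.04, -16.11,   5.58]), array([ 0.03,  0.01, -0.  ])) (array([  4.04, -16.11,   5.58]), array([ 0.03,  0.01, -0.  ]))
```

```bash
python3 -m pendant '[0,-1.5,0.5,0,0,0, 0,-3,1,0,0,0, 0,-4.5,1.5,0,0,0, 0,-6,2,0,0,0, 0,-7.5,2.6,0,0,0, 0,-9,3.1,0,0,0, 0,-10.5,3.6,0,0,0, 0,-12,4.1,0,0,0, 0,-13.5,4.6,0,0,0, 0,-15,5.2,0,0,0]' 1
python3 -c "
from h import *
q=np.load('q.npy');E=W(q,(.057,-.13,.06))[0];print(to(E,q[2]))"
```

```text
clock: 2.47
eef_pos: [0.5062, -0.2055, 0.2005]
orientation: [-0.025, 0.707, 0.025, 0.707]
contact_force: [-0.6, -0.3, -0.2]
grip_width: 0.0001
(array([ 5.62, -1.08,  0.43]), array([-0.,  0.,  0.]))
```

```bash
python3 -m pendant '[1,-1,0.4,0,0,0, 2,-1,0.4,0,0,0, 3,-1,0.4,0,0,0, 4,-1,0.4,0,0,0, 4.8,-1,0.4,0,0,0, 5.4,-1,0.4,0,0,0, 5.4,-1,0.4,0,0,0, 5.4,-1,0.4,0,0,0]' 1
python3 - <<'E'
from h import *
q=np.load('q.npy');E=W(q,(.057,-.13,.045))[0];print(to(E,q[2]),ctrl.get_state()["contact_force"])
cv2.imwrite("pics/s1.png",ctrl.camera("side")[:,:,::-1]);cv2.imwrite("pics/t1.png",ctrl.camera("top")[:,:,::-1])
a=cv2.resize(cv2.imread("pics/s1.png")[130:280,200:350],(400,400),interpolation=2);b=cv2.resize(cv2.imread("pics/t1.png")[130:280,170:320],(400,400),interpolation=2)
cv2.imwrite("pics/d.png",np.hstack([a,b]))
E
```

```text
clock: 3.13
eef_pos: [0.5171, -0.2272, 0.0647]
orientation: [-0.024, 0.707, 0.025, 0.706]
contact_force: [-0.5, 0.7, 0.3]
grip_width: 0.0004
(array([ 0.79, -0.19,  0.06]), array([ 0.  , -0.02, -0.01])) [-0.47153848  0.65819911  0.31191757]
```

View pics/d.png

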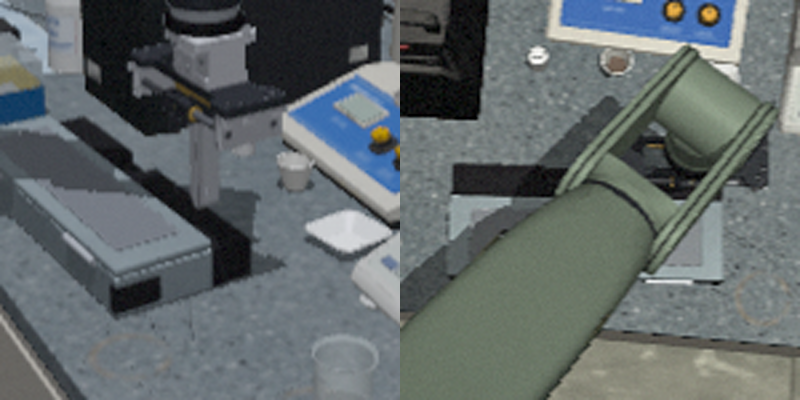

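The finger is over the black ledge near its right-hand end, tip at about crop (208,205). Now I descend slowly until it touches.

```bash
python3 -m pendant '[0.3,-0.1,0,0,0,0, 0.55,-0.1,0,0,0,0, 0.65,-0.1,0,0,0,0, 0.7,-0.1,0,0,0,0, 0.7,-0.1,0,0,0,0]' 1; python3 -m pendant '[0.05,0,0,0,0,0, 0.1,0,0,0,0,0, 0.1,0,0,0,0,0]' 1
```

```text
clock: 3.65
eef_pos: [0.5176, -0.2299, 0.0475]
orientation: [-0.025, 0.707, 0.025, 0.706]
contact_force: [-0.5, 0.2, -0.1]
grip_width: 0.0005
clock: 3.9
eef_pos: [0.5179, -0.2301, 0.0453]
orientation: [-0.025, 0.707, 0.025, 0.707]
contact_force: [-0.4, 0.1, -0.4]
grip_width: 0.0001
```

```bash
python3 -m pendant '[0.03,0,0,0,0,0, 0.06,0,0,0,0,0, 0.06,0,0,0,0,0]' 1; python3 -m pendant '[0.03,0,0,0,0,0, 0.06,0,0,0,0,0, 0.06,0,0,0,0,0]' 1
```

```text
clock: 4.15
eef_pos: [0.5181, -0.2302, 0.045]
orientation: [-0.025, 0.707, 0.025, 0.707]
contact_force: [-2.3, 1.5, 5.3]
grip_width: 0.0004
clock: 4.4
eef_pos: [0.5181, -0.2302, 0.0449]
orientation: [-0.025, 0.707, 0.025, 0.707]
contact_force: [-4.3, 2.7, 13.5]
grip_width: 0.0008
```

Contact is at z = 0.045, which matches the ledge top. I'll ease off and slide along +y with light pressure.

```bash
python3 -m pendant '[-0.05,0,0,0,0,0, -0.05,0.4,0,0,0,0, -0.05,0.8,0,0,0,0, -0.05,1.2,0,0,0,0, -0.05,1.6,0,0,0,0, -0.05,2,0,0,0,0, -0.05,2.4,0,0,0,0, -0.05,2.4,0,0,0,0]' 1; python3 -m pendant '[0,0.4,0,0,0,0, 0,0.8,0,0,0,0, 0,1.2,0,0,0,0, 0,1.6,0,0,0,0, 0,2,0,0,0,0, 0,2.4,0,0,0,0, 0,2.4,0,0,0,0]' 1
python3 - <<'E'
from h import *
q=np.load('q.npy');d=np.array(ctrl.get_state()["eef_pos"])[:2]-q[:2];c,s=np.cos(q[2]),np.sin(q[2]);print([c*d[0]+s*d[1],-s*d[0]+c*d[1]])
E
```

```text
clock: 5.07
eef_pos: [0.5152, -0.1694, 0.0453]
orientation: [-0.026, 0.705, 0.025, 0.708]
contact_force: [0.7, 0.1, 7.2]
grip_width: 0.0004
clock: 5.65
eef_pos: [0.511, -0.1094, 0.0452]
orientation: [-0.026, 0.705, 0.025, 0.708]
contact_force: [0.6, -0.4, 7.9]
grip_width: 0.0007
[np.float64(0.05776120878745869), np.float64(-0.007406299491804311)]
```

```bash
for i in 1 ; do python3 -m pendant '[0,0.2,0,0,0,0, 0,0.4,0,0,0,0, 0,0.6,0,0,0,0, 0,0.6,0,0,0,0]' 1;  python3 -m pendant '[0,0.2,0,0,0,0, 0,0.2,0,0,0,0]' 1; python3 -m pendant '[0,0.2,0,0,0,0, 0,0.2,0,0,0,0]' 1; python3 -m pendant '[0,0.2,0,0,0,0, 0,0.2,0,0,0,0]' 1;  done
```

```text
clock: 5.98
eef_pos: [0.5101, -0.0955, 0.0453]
orientation: [-0.026, 0.705, 0.024, 0.708]
contact_force: [-0.3, -3.0, 7.5]
grip_width: 0.0001
clock: 6.15
eef_pos: [0.5097, -0.0906, 0.0452]
orientation: [-0.026, 0.705, 0.024, 0.708]
contact_force: [0.3, -2.9, 7.0]
grip_width: 0.0
clock: 6.32
eef_pos: [0.5072, -0.0838, 0.0435]
orientation: [-0.025, 0.707, 0.026, 0.706]
contact_force: [-0.5, 0.5, -0.7]
grip_width: 0.0003
clock: 6.48
eef_pos: [0.506, -0.0787, 0.0427]
orientation: [-0.024, 0.708, 0.026, 0.706]
contact_force: [0.2, -1.3, -0.1]
grip_width: 0.0002
```

The force dropped to zero and the tip sank, at own y of about 12–18 mm. That agrees with the camera's notch edge of about 5 mm plus the 12.5 mm finger half-width. Next I centre the finger.

```bash
python3 -m pendant '[0,0.2,0,0,0,0, 0,0.2,0,0,0,0]' 1; python3 -c "
from h import *
q=np.load('q.npy');E=W(q,(.057,q[3],.033))[0];print(to(E,q[2]))"
```

```text
clock: 6.65
eef_pos: [0.5063, -0.0743, 0.0431]
orientation: [-0.025, 0.707, 0.025, 0.706]
contact_force: [0.3, 0.2, 0.1]
grip_width: -0.0001
(array([0.4 , 0.07, 0.06]), array([ 0.01, -0.01, -0.01]))
```

```bash
python3 -m pendant '[0.1,0.07,0.04,0,0,0, 0.2,0.07,0.04,0,0,0, 0.3,0.07,0.04,0,0,0, 0.36,0.07,0.04,0,0,0, 0.42,0.07,0.04,0,0,0, 0.46,0.07,0.04,0,0,0, 0.46,0.07,0.04,0,0,0]' 1;python3 -m pendant '[0.05,0,0,0,0,0, 0.1,0,0,0,0,0, 0.15,0,0,0,0,0, 0.15,0,0,0,0,0]' 1
```

```text
clock: 7.23
eef_pos: [0.5077, -0.0737, 0.0321]
orientation: [-0.025, 0.707, 0.025, 0.706]
contact_force: [-1.0, -0.2, 2.5]
grip_width: 0.0002
clock: 7.57
eef_pos: [0.5078, -0.0737, 0.0284]
orientation: [-0.025, 0.707, 0.025, 0.707]
contact_force: [-2.0, 0.4, 3.7]
grip_width: 0.0003
```

The spring force is rising as expected: 2.5 N at 1 mm and 3.7 N at 4.6 mm. I'll press to the stop.

```bash
python3 -m pendant '[0.05,0,0,0,0,0, 0.1,0,0,0,0,0, 0.15,0,0,0,0,0, 0.2,0,0,0,0,0, 0.2,0,0,0,0,0, 0.2,0,0,0,0,0]' 1;python3 - <<'E'
from h import *
a=ctrl.camera("side")[:,:,::-1];cv2.imwrite("pics/s2.png",cv2.resize(a[130:280,180:350],(680,600),interpolation=2))
E
```

```text
clock: 8.07
eef_pos: [0.5079, -0.0737, 0.0251]
orientation: [-0.025, 0.707, 0.025, 0.706]
contact_force: [-6.9, 1.1, 15.8]
grip_width: 0.0003
```

View pics/s2.png

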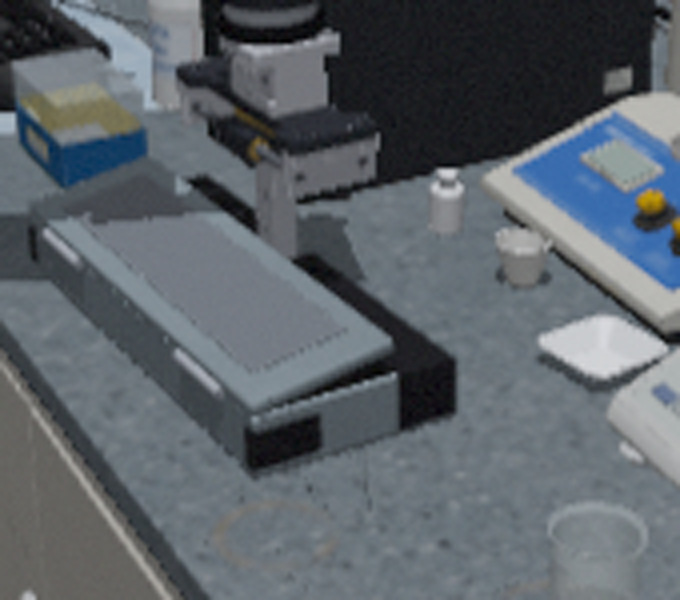

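The lid stands ajar: its far edge at crop (390,345) has lifted off the case, and the key is at its 8 mm stop. I'll withdraw straight up.

```bash
python3 -m pendant '[-0.15,0,0.02,0,0,0, -0.3,0,0.06,0,0,0, -0.5,0,0.1,0,0,0, -0.8,0,0.1,0,0,0, -1.3,0,0.1,0,0,0, -2,0,0.1,0,0,0, -3,0,0.1,0,0,0, -4.2,0,0.1,0,0,0, -5.6,0,0.1,0,0,0, -7,0,0.1,0,0,0]' 1;python3 -m pendant '[0,1,-0.6,0,0,0, 0,2.2,-1.2,0,0,0, 0,3.5,-1.8,0,0,0, 0,4.8,-2.4,0,0,0, 0,6,-3,0,0,0, 0,7,-3.4,0,0,0, 0,7.6,-3.8,0,0,0, 0,8,-4,0,0,0, 0,8,-4,0,0,0, 0,8,-4,0,0,0]' 1
python3 - <<'E'
from h import *
a=ctrl.camera("side")[:,:,::-1];cv2.imwrite("pics/s3.png",cv2.resize(a[110:340,150:400],(650,598),interpolation=2))
E
```

```text
clock: 8.95
eef_pos: [0.5103, -0.0733, 0.1997]
orientation: [-0.025, 0.707, 0.025, 0.707]
contact_force: [0.3, 0.3, -0.4]
grip_width: 0.0003
clock: 9.78
eef_pos: [0.3971, 0.119, 0.1987]
orientation: [-0.025, 0.706, 0.025, 0.707]
contact_force: [0.4, 0.4, -0.2]
grip_width: 0.0006
```

View pics/s3.png

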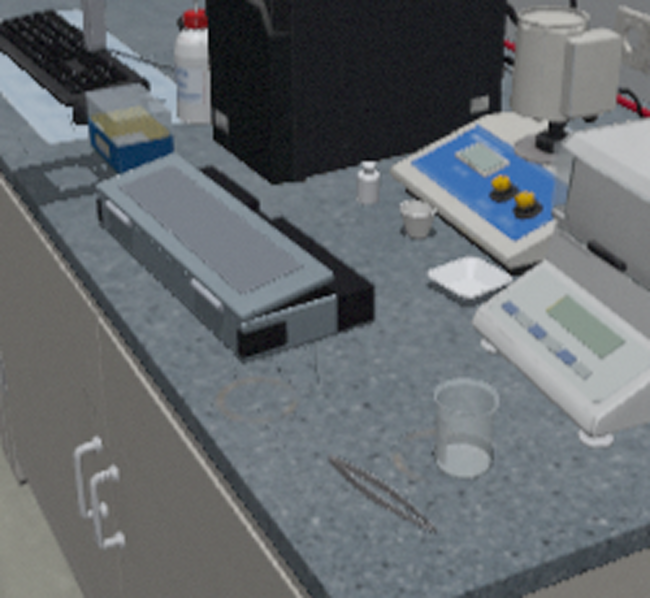

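The lid stays ajar (far right corner at crop (330,278)), the bystanders stand where they did, and the arm is clear.

```bash
python3 -c "
from station import ctrl
print(ctrl.close_job())"
```

```text
the job is handed in; nothing more can be done
None
```

The case is unlatched: I pressed the key in the notch down to its stop and the lid sprang ajar by itself. I handed the job in at about 10 s on the robot's clock.

- **Feeling for the notch:** I shut the gripper, touched the ledge at its right-hand end (z = 45 mm, as expected) and slid along it at about 7 N. The force fell to zero at own y of about 12–18 mm. That agrees with the cameras, which put the notch's middle at about +30 mm.
- **Pressing the key:** The key went down about 8 mm to z = 25 mm. The force was 2.5 N at the start and 15.8 N once against the stop.
- **Moving clear:** I lifted straight up and away. The last side picture shows the lid still ajar, the things round the case look unmoved by eye, and the tool force reads about zero.
- **Checks that disagreed:** My first case fit had misread two lid corners by 4–5 pixels, so I corrected and refitted before moving. One lid corner still disagreed by about 2.5 pixels. I estimated the lid's opening only by eye.

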